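# Sort the manicure table: polish and clippers to their trays

### The arm

A 6-joint arm with a two-finger parallel gripper is mounted at the origin on the work surface. World frame = base frame: x ahead of the robot, y to its left, z up, the work surface at z = 0. Lengths are in m, angles in rad, forces in N, time in s.
With the tool pointing down it reaches from about 0.425 to 0.95 m from the base axis. Payload 14.7 kg.
Tool frame: the origin (TCP) lies at the very end of the fingers, on their centre line; the grasp point (between the pads) lies 19 mm behind it (arm.hold_point_z is the distance from the TCP to the grasp point, in m); z points along the fingers, y is the line along which they close (so a half turn about z gives the same grasp; the last joint's range is limited). The gripper opens to 85 mm and grips with 20 to 120 N. Pads are 22 mm wide; open, the fingers measure 114 mm over their backs; the gripper's body (76 mm by 85 mm) begins 54 mm behind the grasp point. The pads swing forward as they close: fully open they stand 13 mm farther back than shut.
Start: joints at [1.296, 0.48, 1.596, -0, 1.065, -0.047], TCP at [0.147, 0.633, 0.231] pointing down, gripper open.
Joint ranges: [-2.75, 2.75], [-0.82, 2.05], [0.23, 2.67], [-1.56, 4.7], [0.09, 2.69], [-2.92, 2.92]. Speed limits (rad/s): [1.89, 1.89, 2.39, 3.01, 3.01, 3.01].

### API

Orientations are given as a rotation vector (axis times angle).
In Python, from plant import arm, status, vision gives the robot as it stands. Calls block until the motion is done:
- arm.move_to(position, orientation): joint-space move of the TCP to a pose.
- arm.move_l(position, ori=None, feed=0.15): straight line of the TCP; ori=None keeps the orientation; feed is the mean speed in m/s.
- arm.movej(angles): joint-space move.
- arm.command_gripper(opening, f_grip=None): finger opening in m; f_grip is the grip in N (None keeps the last); returns when the fingers have stopped.
- arm.dwell(seconds).
- arm.inverse_kinematics(position, orientation): joint angles nearest the present ones, or None.
- status.state(): the state.
- vision.capture(name): name is "scene" or "side" or "wrist"; returns a dict with "img" (480x640x3 uint8, red, green, blue), "K" (3x3 intrinsics, pixels), "k1" (the pictures are not rectified: a ray, as slopes to the right and down, at radius r is drawn at 1 + k1 r^2 times it, then the intrinsics apply), "cam_to_world" (4x4, takes a point from camera to world coordinates). Camera axes: x right, y up, looking along -z (the intrinsics and any distortion apply to the point x, -y, -z); pixel columns grow to the right and rows downward; lengths in m; the calibration is good to about 2 mm. A picture is of the moment at which its call begins. There is no depth.
A pose or a line that the arm cannot do raises arm.PlanningError and nothing moves.
- arm.hand_in(): hands the job in; it is judged then, once.
The state is a dict: "time": time; "qpos": joint angles; "qd": joint speeds; "effort": joint torques, N m; "tool_pos": TCP position; "tcp_rot": TCP orientation; "ft_force": force on the tool from outside, world axes, zero at the start; "wrist_torque": the same for the moment, N m; "gripper_width": finger opening in m; "gripper_force": force on a finger pad.
Only numpy, scipy, OpenCV 4.12 (cv2) and the standard library are available. Lean on these libraries where they do the work, as an engineer would, in place of code of your own. Each camera call takes 0.05 s, during which the arm holds its last target. There are 200 camera calls.

### The job

Clear two things off the manicure table into the tray for their kind: stand the red nail polish bottle upright on the floor of the turquoise tray with the other polishes, and lay the steel nail clippers flat in the yellow tray with the other metal tool. They may go in either order and anywhere inside the right tray.

Things in the scene. Friction and masses are not known exactly. Their poses are not given: they have to be found in the camera images.
- red_polish_center (a point): Centre (half-way up) of the red polish bottle with a silver cap. Loose, upright (z axis), 72 mm tall, about 50 g: round body 32 mm across up to 30 mm, then sloping in; round cap 17 mm across at its foot (36 mm up), 13 mm at the top. A black polish and a pale pink cream jar, not for sorting, stand 120 mm or more (centre to centre) from it and from the clippers.
- clippers_center (a point): Centre (half-way up) of the loose steel nail clippers, lying flat on the table: 80 mm long (x axis), 14 mm wide (y axis), 16 mm high, about 50 g; straight parallel sides up to 11 mm, then a lever 11 mm wide. Pick them across the 14 mm.
- polish_tray: Turquoise polish tray: fixed low open tray, 200 mm (its x) by 170 mm (its y), 35 mm high, walls and floor 5 mm thick. Origin: centre of its underside, on the table; z up; x points roughly away from the robot (within 15 degrees). Two polish bottles, 72 mm tall, already stand at its +x end (at x about +68 mm, y about +-35 mm); the rest, from x = -95 to +45 mm, is empty.
- tool_tray: Yellow tool tray: fixed low open tray, 200 mm (its x) by 170 mm (its y), 35 mm high, walls and floor 5 mm thick. Origin: centre of its underside, on the table; z up; x points roughly away from the robot (within 15 degrees). A steel cuticle pusher, 9 mm thick, already lies across its +x end (at x about +75 mm); the rest, from x = -95 to +60 mm, is empty.

How it is judged:
By the outcome, as a careful person would: the job done as asked, in the order asked, and still so for the second after the job is handed in, with the robot touching nothing.
It also fails if it takes over 64 s, if anything falls off the work surface, if the arm or the gripper's body presses on something with over 40 N, if the wrist force passes 120 N, or if a joint passes its speed limit or range.

## Working session

There is one attempt and no reset: what is moved stays moved. The work goes in short steps, each a Python script; the robot and the scene stay as the last script left them, time stands still between calls to the robot, and variables do not carry over. Pictures are saved under pics/ and viewed, at most 10 in all, crops included, and the job is handed in when it is done.

```bash
mkdir -p pics; ls; cat > h.py <<'E'
import numpy as np, cv2
from plant import arm, status, vision
def cap(n,save=None):
    c=vision.capture(n)
    if save: cv2.imwrite('pics/'+save,c['img'][:,:,::-1])
    return c
def ray(c,uv):
    uv=np.array(uv,float).reshape(-1,1,2)
    p=cv2.undistortPoints(uv,c['K'],np.array([c['k1'],0,0,0.])).reshape(-1,2)
    d=np.c_[p[:,0],-p[:,1],-np.ones(len(p))]@c['cam_to_world'][:3,:3].T
    return c['cam_to_world'][:3,3],d
def onplane(c,uv,z):
    o,d=ray(c,uv); return o+d*((z-o[2])/d[:,2])[:,None]
E
python3 - <<'E'
from h import *
a=cap('scene','s1.png');b=cap('side','d1.png')
for c in(a,b): print(c['k1'],c['K'].tolist(),c['cam_to_world'].round(3).tolist())
print(status.state())
E
```

```text
pics
0.009093431290257675 [[454.3380992978131, 0.0, 322.35396490663476], [0.0, 454.3380992978131, 237.51125862473657], [0.0, 0.0, 1.0]] [[-0.224, -0.627, 0.746, 1.281], [0.974, -0.145, 0.171, 0.176], [0.001, 0.765, 0.644, 0.694], [0.0, 0.0, 0.0, 1.0]]
-0.07571672791639725 [[439.7992468343235, 0.0, 318.90553957928506], [0.0, 439.7992468343235, 235.47333903291545], [0.0, 0.0, 1.0]] [[0.939, 0.169, -0.301, 0.276], [-0.345, 0.49, -0.8, -0.718], [0.013, 0.855, 0.518, 0.508], [0.0, 0.0, 0.0, 1.0]]
{'time': 0.1, 'qpos': array([ 1.29635397e+00,  4.80791420e-01,  1.59678189e+00,  4.02813057e-05,
        1.06511842e+00, -4.66045942e-02]), 'qd': array([-0.00093022, -0.00015379, -0.00164303,  0.00106204, -0.00126987,
       -0.00059657]), 'effort': array([ 1.62931647e-03, -9.52250576e+01, -4.31047511e+01,  1.80081083e-04,
        5.35055995e-03,  6.17550904e-05]), 'tool_pos': array([0.14668864, 0.63286225, 0.2307329 ]), 'tcp_rot': array([-3.57119652e-01, -3.12101664e+00,  1.69526572e-03]), 'ft_force': array([-0.20496137, -0.12367579,  0.26615669]), 'wrist_torque': array([ 0.0057986 ,  0.01444782, -0.03824147]), 'gripper_force': 0.0, 'gripper_width': 0.08513268522022807}
```

View pics/s1.png

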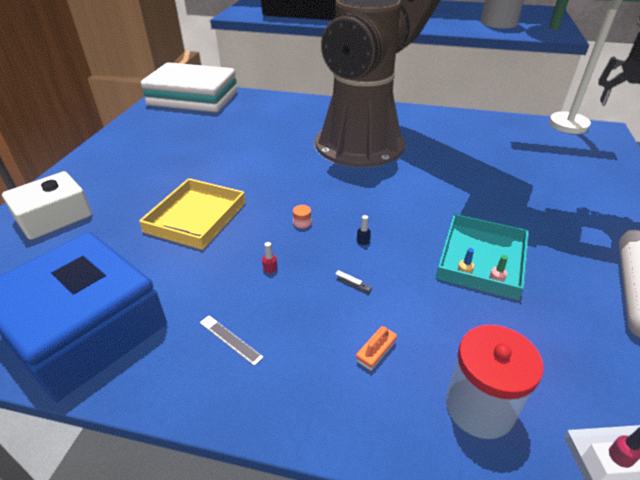

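View pics/d1.png

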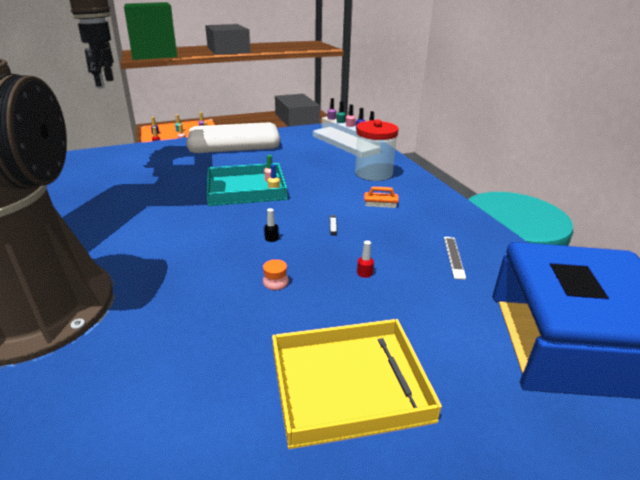

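The scene view shows the red polish at about (270,264), the clippers from (337,273) to (371,291), the black polish at (364,233), the jar at (302,217), the yellow tray around (193,212) and the turquoise tray around (484,257). The side view shows the red polish at (366,268) and the clippers at (333,226).

```bash
python3 - <<'E'
from h import *
a=cap('scene');b=cap('side')
def hsv(c): return cv2.cvtColor(c['img'],cv2.COLOR_RGB2HSV)
def blob(c,lo,hi,box):
    m=cv2.inRange(hsv(c),np.array(lo),np.array(hi)); k=np.zeros_like(m); x0,y0,x1,y1=box; k[y0:y1,x0:x1]=m[y0:y1,x0:x1]
    cs=cv2.findContours(k,cv2.RETR_EXTERNAL,cv2.CHAIN_APPROX_NONE)[0]; return max(cs,key=cv2.contourArea).reshape(-1,2)
for n,lo,hi,bx in [('turq',(78,80,40),(96,255,255),(420,200,545,310)),('yel',(18,100,60),(35,255,255),(130,170,260,255))]:
    p=blob(a,lo,hi,bx); h=cv2.convexHull(p)
    q=cv2.approxPolyDP(h,6,True).reshape(-1,2)
    P=onplane(a,p,.035)[:,:2].astype(np.float32)
    print(n,q.tolist(),onplane(a,q,.035)[:,:2].round(3).tolist(),cv2.minAreaRect(P))
for c,bx in((a,(255,240,285,280)),(b,(350,235,382,280))):
    p=np.r_[blob(c,(165,120,50),(180,255,255),bx)]; x,y,w,h=cv2.boundingRect(p); print('red',x,y,w,h,onplane(c,(x+w/2,y+h/2),.016).round(3))
# clippers: not-blue
for c,bx in((a,(325,262,382,300)),(b,(322,210,345,240))):
    H=hsv(c); m=((H[...,1]<150)).astype(np.uint8); k=np.zeros_like(m);x0,y0,x1,y1=bx;k[y0:y1,x0:x1]=m[y0:y1,x0:x1]
    p=cv2.findNonZero(k).reshape(-1,2); P=onplane(c,p,.012)[:,:2].astype(np.float32); print('clip',len(p),cv2.minAreaRect(P))
E
```

```text
turq [[454, 214], [528, 231], [518, 299], [437, 278]] [[0.361, 0.289], [0.389, 0.454], [0.612, 0.412], [0.59, 0.257]] ((0.48649758100509644, 0.35351359844207764), (0.1696893870830536, 0.23444773256778717), 81.08600616455078)
yel [[243, 192], [242, 205], [203, 248], [143, 231], [140, 220], [188, 179]] [[0.387, -0.238], [0.441, -0.22], [0.611, -0.246], [0.587, -0.404], [0.552, -0.432], [0.362, -0.401]] ((0.4864875078201294, -0.32491111755371094), (0.19525989890098572, 0.22879758477210999), 80.92481994628906)
red 262 255 14 18 [[ 0.608 -0.097  0.016]]
red 358 257 16 20 [[ 0.607 -0.099  0.016]]
clip 393 ((0.615214467048645, 0.08767198771238327), (0.09030451625585556, 0.029827773571014404), 69.06189727783203)
clip 145 ((0.6101751923561096, 0.08355572819709778), (0.08734282851219177, 0.01631157286465168), 68.69570922851562)
```

```bash
cat >> h.py <<'E'
def down(th):
    """tool down, closing line (tool y) at world angle th; choose half turn with least wrist motion"""
    out=[]
    for k in(0,np.pi):
        a=(th+k+np.pi/2)/2   # tool y -> (sin2a,-cos2a)
        out.append(np.pi*np.array([np.cos(a),np.sin(a),0]))
    return out
def best(p,th):
    q0=status.state()['qpos']; c=[]
    for o in down(th):
        q=arm.inverse_kinematics(np.array(p),o)
        if q is not None: c.append((abs(np.array(q)[5]),o))
    return min(c,key=lambda t:t[0])[1]
E
python3 - <<'E'
from h import *
arm.command_gripper(0.06,f_grip=30)
p=[.61,.075,.22]; o=best(p,np.radians(69-90)); arm.move_to(p,o); cap('wrist','w1.png')
p=[.6075,-.098,.16]; o=best(p,np.radians(80)); arm.move_to(p,o); c=cap('wrist','w2.png')
s=status.state();print(s['time'],s['qpos'].round(2),s['gripper_width'],arm.hold_point_z)
print(cv2.projectPoints(np.zeros((1,3)),np.zeros(3),np.zeros(3),c['K'],None)[0].shape,c['cam_to_world'].round(3).tolist())
E
python3 -c "
import cv2,numpy as np
cv2.imwrite('pics/w12.png',cv2.resize(np.hstack([cv2.imread('pics/w1.png'),cv2.imread('pics/w2.png')]),(800,300)))"
```

```text
4.3 [-0.21  0.51  1.75  0.    0.88  1.53] 0.060355471401956615 0.0187
(1, 1, 2) [[-0.171, 0.937, 0.306, 0.686], [-0.985, -0.163, -0.053, -0.112], [0.0, -0.31, 0.951, 0.303], [0.0, 0.0, 0.0, 1.0]]
```

View pics/w12.png

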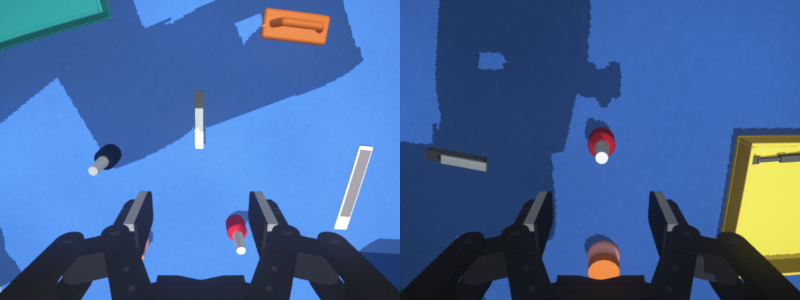

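The left picture shows the clippers lying lengthwise between about (320,144) and (318,240) in full pixels, clear of everything else. The right one shows the red bottle with its cap top at about (321,252). The jar is well behind it.

```bash
python3 - <<'E'
from h import *
c=cap('wrist')
H=cv2.cvtColor(c['img'],cv2.COLOR_RGB2HSV); m=((H[...,1]<40)&(H[...,2]>200)).astype(np.uint8)
m[:235]=0;m[265:]=0;m[:,:300]=0;m[:,345:]=0
p=cv2.findNonZero(m); print(len(p)); t=onplane(c,p.reshape(-1,2).mean(0),.072)[0]; print('cap',t.round(4))
x,y=t[:2]
if abs(x-.6075)>.01 or abs(y+.098)>.01: raise SystemExit('disagree')
x,y=(x+.6075)/2,(y-.098)/2
arm.move_l([x,y,.085],feed=.2); arm.move_l([x,y,.002],feed=.1)
arm.command_gripper(0.0,f_grip=30)
s=status.state();print(s['time'],s['gripper_width'],s['gripper_force'],s['ft_force'].round(1),s['tool_pos'].round(4))
arm.move_l([x,y,.15],feed=.15)
cap('wrist','w3.png')
s=status.state();print(s['time'],s['gripper_width'],s['gripper_force'],s['ft_force'].round(1),s['tool_pos'].round(4))
E
```

```text
302
cap [ 0.6052 -0.0993  0.072 ]
6.225 0.031001974165929504 29.1793030500412 [-0.1  0.3  6.9] [ 0.6067 -0.0988  0.0028]
7.4083 0.030986328116707297 29.738057374488562 [-0.3 -0.4 -0.7] [ 0.6057 -0.0985  0.149 ]
```

View pics/w3.png

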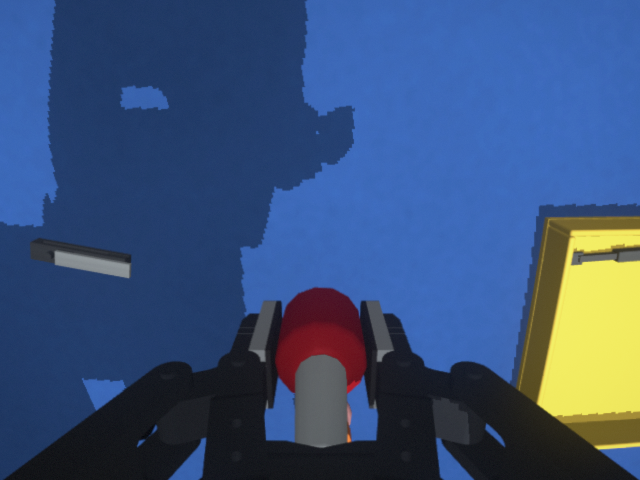

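The bottle is held upright between the pads, at about (320,345), and the clippers are undisturbed at left. Next I'll carry it to the turquoise tray and release it.

```bash
python3 - <<'E'
from h import *
p=[.454,.358,.17]; o=best(p,np.radians(80.4)); arm.move_to(p,o)
p[2]=.06;arm.move_l(p,feed=.15); p[2]=.0088; arm.move_l(p,feed=.05)
s=status.state();print(s['time'],s['ft_force'].round(1),s['tool_pos'].round(4),s['gripper_width'])
arm.command_gripper(0.06); arm.dwell(.2)
p[2]=.17; arm.move_l(p,feed=.15); cap('wrist','w4.png'); print(status.state()['time'])
p=[.61,.075,.15]; o=best(p,np.radians(69-90)); arm.move_to(p,o); c=cap('wrist','w5.png')
H=cv2.cvtColor(c['img'],cv2.COLOR_RGB2HSV)
m=(H[...,1]<110).astype(np.uint8); m[300:]=0; m[:,:200]=0;m[:,450:]=0
cs=cv2.findContours(m,cv2.RETR_EXTERNAL,cv2.CHAIN_APPROX_NONE)[0]
for k in cs:
    if cv2.contourArea(k)>150: 
        k=k.reshape(-1,2); print(cv2.boundingRect(k),cv2.minAreaRect(onplane(c,k,.013)[:,:2].astype(np.float32)))
print(status.state()['time'],status.state()['qpos'].round(2))
a,b=[cv2.imread('pics/w%d.png'%i) for i in(4,5)]
cv2.imwrite('pics/w45.png',cv2.resize(np.hstack([a,b]),(800,300)))
E
```

```text
11.5417 [ 0.  -0.3 -0.9] [0.4542 0.3581 0.0091] 0.030758432694881113
13.4083
(308, 152, 20, 114) ((0.6117322444915771, 0.08623383194208145), (0.0833463966846466, 0.013532241806387901), 69.40035247802734)
14.6917 [0.07 0.52 1.76 0.   0.86 0.44]
```

View pics/w45.png

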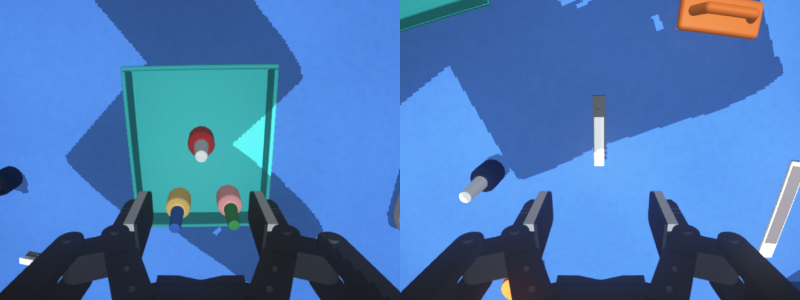

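The red bottle stands upright on the floor of the turquoise tray at about (201,145) in the left half. The right half shows the clippers centred at about (598,130), vertical in the picture. Now the clippers.

```bash
python3 - <<'E'
from h import *
x,y=.6117,.0862
o=best([x,y,.1],np.radians(69.4-90))
arm.command_gripper(.045)
arm.move_l([x,y,.06],ori=o,feed=.15); arm.move_l([x,y,.003],feed=.08)
arm.command_gripper(0.0,f_grip=30)
s=status.state();print(s['time'],s['gripper_width'],s['gripper_force'],s['ft_force'].round(1),s['tool_pos'].round(4))
arm.move_l([x,y,.13],feed=.15); 
w=status.state()['gripper_width']; print(w)
if w<.009: raise SystemExit('no grip')
p=[.458,-.333,.15]; o=best(p,np.radians(-8.7)); arm.move_to(p,o); cap('wrist','w6.png')
s=status.state();print(s['time'],s['gripper_width'],s['gripper_force'],s['qpos'].round(2))
E
```

```text
16.9917 0.012976359867692886 29.756983369588852 [-0.6 -0.1  6.6] [0.612  0.0862 0.0036]
0.013034374150698491
19.6833 0.01301370474820505 29.243115708231926 [-0.68  0.46  1.87  0.    0.81 -0.53]
```

View pics/w6.png

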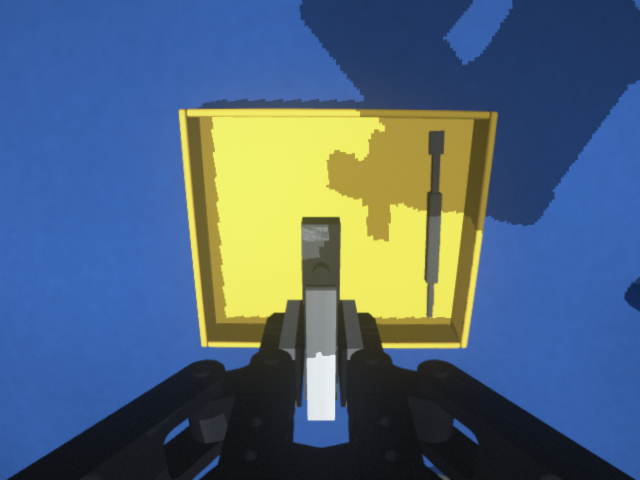

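The clippers are held level and square to the yellow tray. Its rim corners are at about (180,110), (497,112), (466,347) and (203,346), and the pusher is at x≈433.

```bash
python3 - <<'E'
from h import *
c=cap('wrist'); R=onplane(c,[(180,110),(497,112),(466,347),(203,346)],.035)[:,:2]; m=R.mean(0); print(R.round(3).tolist(),m.round(3))
if np.linalg.norm(m-[.473,-.335])>.02: raise SystemExit('check tray')
u=R[1]-R[0]+R[2]-R[3]; u/=np.linalg.norm(u); p=[*(m-.018*u),.06]; print(p)
arm.move_l(p,feed=.15); p[2]=.0093; arm.move_l(p,feed=.05)
s=status.state();print(s['time'],s['ft_force'].round(1),s['tool_pos'].round(4))
arm.command_gripper(.04); arm.dwell(.2)
p[2]=.2; arm.move_l(p,feed=.2); arm.dwell(.3)
a=cap('wrist','w7.png'); cap('scene','s2.png'); print(status.state()['time'])
a,b=cv2.imread('pics/w7.png'),cv2.imread('pics/s2.png')
cv2.imwrite('pics/f.png',np.vstack([cv2.resize(np.hstack([a,b]),(800,300)),cv2.resize(b[170:320,130:530],(800,300))]))
E
```

```text
[[0.384, -0.24], [0.58, -0.27], [0.554, -0.437], [0.358, -0.406]] [ 0.469 -0.338]
[np.float64(0.4511952141565802), np.float64(-0.33526098559271705), 0.06]
21.65 [0.7 0.  0.5] [ 0.4514 -0.3354  0.0096]
23.725
```

View pics/f.png

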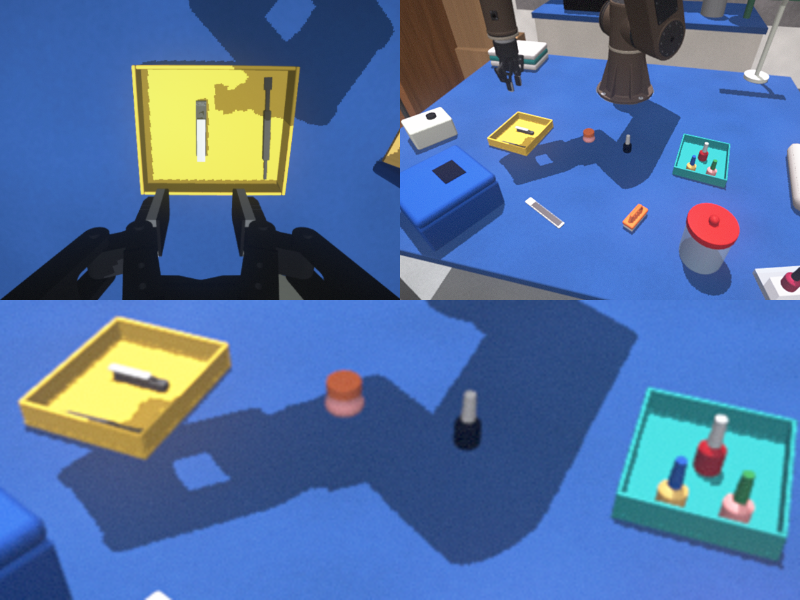

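The clippers lie flat in the yellow tray at about (202,130), the red polish stands in the turquoise tray at about (712,445), and the black polish and jar are undisturbed. The gripper is clear of everything.

```bash
python3 -c "
from h import *
print(arm.hand_in())"
```

```text
the job is handed in; nothing more can be done
None
```

The red polish stands upright in the turquoise tray and the clippers lie flat in the yellow tray; the job was handed in at about 24 s on the robot's clock, with no verdict returned.

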